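# Press a dowel joint home with the handwheel press

### The arm

A 6-joint arm with a two-finger parallel gripper is mounted at the origin on a cart in front of the work surface, level with it; the furniture and walls round the work are solid. World frame = base frame: x ahead of the robot, y to its left, z up, the work surface at z = 0. Lengths are in m, angles in rad, forces in N, time in s.
With the tool pointing down it reaches from about 0.325 to 0.9 m from the base axis. Payload 6.1 kg.
Tool frame: the origin (TCP) lies midway between the tips of the shut fingers; the grasp point (between the pads) lies 19 mm behind it (robot.grasp_offset is the distance from the TCP to the grasp point, in m); z points along the fingers, y is the line along which they close (so a half turn about z gives the same grasp; the last joint's range is limited). The gripper opens to 85 mm and grips with 20 to 120 N. Pads are 22 mm wide; open, the fingers measure 114 mm over their backs; the gripper's body (76 mm by 85 mm) begins 54 mm behind the grasp point. The pads swing forward as they close: fully open they stand 13 mm farther back than shut.
Start: joints at [-1.249, 0.22, 1.526, -0, 1.395, -0.126], TCP at [0.271, -0.563, 0.231] pointing down, gripper open.
Joint ranges: [-2.98, 2.98], [-0.91, 2.08], [0.09, 2.57], [-1.24, 4.39], [0.2, 2.65], [-2.68, 2.68]. Speed limits (rad/s): [2.57, 2.57, 3.01, 3.14, 3.14, 3.14].

### API

Orientations are given as [roll, pitch, yaw] about the fixed x, y, z axes, in that order (R = Rz(yaw) Ry(pitch) Rx(roll)).
In Python, from rig import robot, read_camera, get_calibration gives the robot as it stands.
- The arm moves only by the shell command python3 -m pendant 'ROWS' [FORCE]. ROWS is text: rows parted by semicolons, each of 5 numbers parted by spaces: the shift along the tool's x, y, z in mm, then the turn about the tool's z in rad, then the opening, from 0 (shut) to 1 (fully open). A call has 1 to 20 rows; each row shifts and turns the commanded pose from where the row before left it, along the tool's axes as they then stand; what a row does not reach is not made up. A row lasts 1/10 s, in which the tool goes at most 50 mm and 8.59 degrees, less where a joint would pass 70% of its speed; a pose out of reach is approached as far as the arm can. A call with a gripper value outside its range is refused whole. The fingers move at their own pace and stop on an object; FORCE is the grip in N (left out, the last holds). Time passes only in rows, so rows that do not move let the fingers close. It gives the time, the measured TCP pose, the force, the opening and the grip force at its end, in the units of the state.
- robot.observe(): the state, without advancing time (a new reading comes with each control period).
- read_camera(name): name is "side" or "top" or "wrist"; returns (picture, depth): 384x512x3 uint8, blue, green, red; 384x512 float32, m along the optical axis (not along the pixel's ray), 0 where there is no reading.
- get_calibration(name): a dict with "K" (3x3 intrinsics, pixels), "rvec" (rotation vector, rad) and "tvec" (3), from world to camera coordinates, as OpenCV has them; the wrist camera has in their place "hand_eye" (4x4, takes a point from camera to tool coordinates, whose origin is the TCP and whose axes are the flange's). Camera axes: x right, y down, z forward; pixel columns grow to the right and rows downward; lengths in m; the calibration is good to about 2 mm. The wrist camera is an equidistant fisheye: a pixel r from the principal point sees the ray r / f radians off the axis. A picture is of the moment at which its call begins: read the wrist's pose just before it. get_calibration takes no time and is no camera call.
- robot.sign_off(): hands the job in; it is judged then, once.
The state is a dict: "time": time; "qpos": joint angles; "joint_vel": joint speeds; "effort": joint torques, N m; "position": TCP position; "tcp_rot": TCP orientation; "force": force on the tool from outside, world axes, zero at the start; "torque": the same for the moment, N m; "width": finger opening in m; "finger_force": force on a finger pad.
Only numpy, scipy, OpenCV 4.12 (cv2) and the standard library are available. Lean on these libraries where they do the work, as an engineer would, in place of code of your own. Each camera call takes 0.05 s, during which the arm holds its last target. There are 200 camera calls.

### The job

Press the dowel joint together: lay the pale dowelled block, now standing on end, down in the channel of the bench press with its dowels pointing at the dark socketed piece, and let go of it. Then crank the handwheel clockwise, turn after turn, until you feel it come up against the stop with the dowels fully home, firm but not forced. Finally back the wheel off a quarter turn and leave the pressed joint where it is, without pushing the chuck, glue bottle, screw jar or try square behind it about.

Things in the scene. Friction and masses are not known exactly. Their poses are not given: they have to be found in the camera images.
- press: Fixed grey and green press. Origin on the bench under mid-channel; +y = feed direction, wheel end to head end; z up. Bed 110 x 400 mm (y -235 to 165), top at z 18. Channel along y between rails 59 mm apart, flared, tops 13 mm above the bed, outer faces x +-40, y -110 to 100. Gearbox y -230 to -130, 81 mm high; end post y 145 to 165, 142 mm high, 76 mm wide.
- socket_half: Dark wooden piece fixed at the +y end of the channel, 56 wide, 75 high, 36 mm deep; its place along the channel varies by +-8 mm. Origin in its mating face (towards -y), midway between its two sockets, 40 mm above the bench; axes as the press. Sockets 18 mm wide, 26 mm deep, chamfered, at x = +-14.
- block: Loose pale block 56 (x) x 44 (y) x 100 mm (z), 0.3 kg; on its +z end two dowels, 14 mm thick, 20 mm long, at x +-14. Origin: centre of the plain end, on which it starts standing. Fits the channel lying on a 56 x 100 face, 1.5 mm free each side, dowels level with the sockets. The press head bars a leaning tool: lay the block on the bench first and retake it from above.
- shoulder (a point): Middle of the block's +z end face, from which the dowels stand out; it meets the mating face of the dark piece when the dowels are fully home.
- jaw: Steel jaw, 56 wide x 24 thick x 44 mm high, sliding along the press's y just above the bed; driven by the handwheel, 40 mm a turn, clockwise from above = towards +y. It starts at varying distance, about 1.6 to 2.6 turns short of pressing the block home. It stays where it is left.
- jaw_face (a point): Middle of the jaw's pushing (+y) face, 40 mm above the bench.
- wheel_axis (a point): Point on the upright axis of the red handwheel (rim radius 55 mm to its centre line, rim top 100 mm above the bench), 122 mm above the bench.
- knob_grip (a point): Middle of the black crank knob, 24 mm thick, 46 mm high (102 to 148 mm above the bench), upright on the rim 55 mm from the axis. It spins freely on its pin: a gripper holding it from above can crank round without turning. Turning takes 1 to 3 N at the knob; each further 1 N against the stop presses the joint with about 8 N; 400 N is too much.
- chuck: Grey four-jaw lathe chuck, 110 x 110 x 93 mm, bystander at the back; origin at the centre of its underside.
- glue: Yellow glue bottle with an orange cap, 62 x 61 x 187 mm, bystander at the back; origin at the centre of its underside.
- jar: Glass screw jar with blue lid, 59 x 56 x 80 mm, bystander at the back; origin at the centre of its underside.
- square: Try square, dark wooden stock and steel blade, 150 x 106 x 15 mm, lying flat at the back left, bystander; origin at the centre of its underside.
Mind the look-alikes: they are no part of the job. Several things look just like the block: the one meant starts nearest to the robot's base.

How it is judged:
On the way, in this order (a step that is already met when the one before it is completed fails the run):
1. the block lies released in the channel, dowels towards the dark piece (angle between the z axis of block and the y axis of press, either way round below 0.08 rad and y of block in the frame of socket_half below -0.09 m and y of shoulder in the frame of socket_half above -0.075 m and x of shoulder in the frame of socket_half between -0.006 and 0.006 m and z of block in the frame of press below 0.044 m and contact force between the fingers and block below 0.2 N), for 0.2 s.
2. the jaw presses the block against the dark piece with at least 15 N, dowels fully home, the hand off the block (y of shoulder in the frame of socket_half above -0.003 m and contact force between jaw and block above 15 N and contact force between the fingers and block below 0.2 N), for 0.1 s.
At the end, for the whole second after the job is handed in: The block lies in the channel with its dowels fully in the sockets (shoulder within 3 mm of the dark piece), and the jaw stands 5 to 15 mm clear of it (an eighth to three eighths of a turn back from the stop; a quarter turn is 10 mm), everything at rest (y of shoulder in the frame of socket_half above -0.003 m and angle between the z axis of block and the y axis of press, either way round below 0.06 rad and z of block in the frame of press below 0.044 m and z of jaw_face in the frame of block between -0.015 and -0.005 m and contact force between jaw and block below 0.5 N and linear speed of jaw below 0.005 m/s and linear speed of block below 0.01 m/s); the robot touches nothing.
It fails at once if the joint is forced: the jaw presses with more than 400 N (contact force between jaw and block above 400 N).
It fails at once if a bystander is moved by more than 30 mm (distance of any of chuck, glue, jar, square from where it was at the start of the episode above 0.03 m).
It also fails if it takes over 72 s, if anything falls off the work surface, if the arm or the gripper's body presses on something with over 40 N, if the wrist force passes 120 N, or if a joint passes its speed limit or range.

## Working session

There is one attempt and no reset: what is moved stays moved. The work goes in short steps, Python scripts to look and compute and a shell command to move; the robot and the scene stay as the last step left them, time stands still between calls to the robot, and variables do not carry over. Pictures are saved under pics/ and viewed, at most 10 in all, crops included, and the job is handed in when it is done.

```bash
ls; mkdir -p pics; python3 - <<'E'
from rig import robot, read_camera, get_calibration
import cv2, numpy as np
s=robot.observe(); print(s)
for n in("side","top"):
    p,d=read_camera(n); cv2.imwrite(f"pics/{n}0.png",p); np.savez(f"{n}0.npz",p=p,d=d)
    c=get_calibration(n); print(n,c)
print(get_calibration("wrist"))
E
```

```text
pics
{'time': 0.0, 'qpos': array([-1.24907818e+00,  2.21230325e-01,  1.52759440e+00,  2.51874378e-05,
        1.39470090e+00, -1.26113005e-01]), 'joint_vel': array([ 0.00047536,  0.00043693,  0.00099687,  0.00089007,  0.00032216,
       -0.00065565]), 'effort': array([-4.60605334e-04, -4.96897280e+01, -3.89399493e+01, -4.20490478e-04,
        1.09373499e-02,  9.45047049e-06]), 'position': array([ 0.27043898, -0.56279923,  0.23020548]), 'tcp_rot': array([-3.13967815e+00, -2.67719769e-04,  4.47826456e-01]), 'force': array([-0.1462474 ,  0.65496954,  0.11327642]), 'torque': array([-0.00615125,  0.0071766 ,  0.04906326]), 'finger_force': 0.0, 'width': 0.08532951453319455}
side {'K': array([[387.39627939,   0.        , 253.35190977],
       [  0.        , 387.39627939, 188.4413332 ],
       [  0.        ,   0.        ,   1.        ]]), 'rvec': array([ 0.36624861, -2.74264559,  1.2731805 ]), 'tvec': array([0.55932323, 0.10553278, 1.47895348])}
top {'K': array([[473.16188343,   0.        , 256.18752018],
       [  0.        , 473.16188343, 203.70983499],
       [  0.        ,   0.        ,   1.        ]]), 'rvec': array([ 2.09039744, -2.14938171,  0.15530963]), 'tvec': array([0.129009  , 0.54826027, 1.3187447 ])}
{'K': array([[297.31863964,   0.        , 262.7354061 ],
       [  0.        , 297.31863964, 196.87553162],
       [  0.        ,   0.        ,   1.        ]]), 'hand_eye': array([[-8.69509468e-04, -9.63865818e-01, -2.66386803e-01,
         6.84562622e-02],
       [ 9.99999424e-01, -6.70311313e-04, -8.38700727e-04,
         7.30126994e-04],
       [ 6.29832875e-04, -2.66387379e-01,  9.63865845e-01,
        -1.41476062e-01],
       [ 0.00000000e+00,  0.00000000e+00,  0.00000000e+00,
         1.00000000e+00]])}
```

View pics/top0.png

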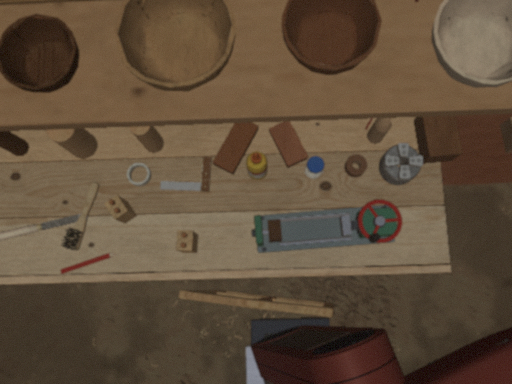

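View pics/side0.png

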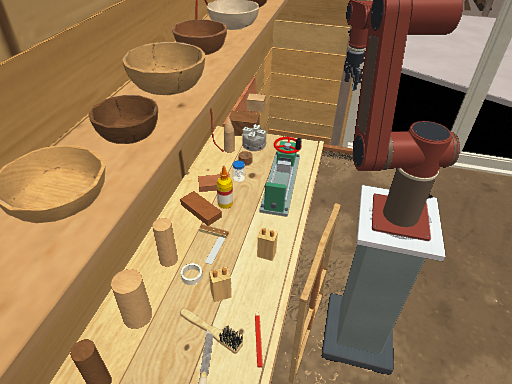

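The top view shows two dowelled blocks, A at (186,241) and B at (118,208). The press is at (320,230): head end at (260,232), wheel at (380,221), knob at (375,239). In the side view, A is at (267,243) and B at (220,285). A looks nearer the base, which is roughly (290,350) in the top view, so I'll check the distances and enlarge a crop.

```bash
cat > h.py <<'E'
import numpy as np, cv2
from rig import robot, read_camera, get_calibration
def Rt(n):
    c=get_calibration(n); return c["K"],cv2.Rodrigues(c["rvec"])[0],c["tvec"]
def cloud(n,d):
    K,R,t=Rt(n); v,u=np.mgrid[:384,:512]
    P=np.stack([(u-K[0,2])/K[0,0]*d,(v-K[1,2])/K[1,1]*d,d],-1)
    return (P-t)@R          # world, HxWx3
def ray(n,u,v,z):
    K,R,t=Rt(n); o=-R.T@t; r=R.T@np.linalg.inv(K)@[u,v,1]; return o+r*(z-o[2])/r[2]
def proj(n,p):
    c=get_calibration(n); return cv2.projectPoints(np.float64(p).reshape(-1,3),c["rvec"],c["tvec"],c["K"],None)[0][:,0]
def rect(P):
    (c,s,a)=cv2.minAreaRect((P[:,:2]*1000).astype(np.float32)); return np.round(c,1),np.round(s,1),round(a,1)
E
python3 - <<'E'
from h import *
f=np.load("top0.npz"); p,d=f["p"],f["d"]; W=cloud("top",d)
hsv=cv2.cvtColor(p,cv2.COLOR_BGR2HSV)
def roi(u0,u1,v0,v1):
    m=np.zeros(d.shape,bool); m[v0:v1,u0:u1]=1; return m&(d>0)
for nm,r in(("A",(165,210,220,260)),("B",(100,140,188,225))):
    m=roi(*r); Q=W[m]; 
    for lo,hi in((.085,.108),(.112,.13)):
        q=Q[(Q[:,2]>lo)&(Q[:,2]<hi)]; print(nm,lo,len(q),rect(q), q.mean(0))
m=roi(165,210,220,260); print("bench z",np.median(W[m][:,2][W[m][:,2]<.03]), "base dist px A", )
# press
Q=W[roi(240,415,190,265)]
print("post",rect(Q[(Q[:,2]>.13)&(Q[:,2]<.15)&(Q[:,1]>-.1)]))
m=roi(345,415,190,255)
red=m&((hsv[...,0]<8)|(hsv[...,0]>172))&(hsv[...,1]>120)&(W[...,2]>.08)&(W[...,2]<.115)
print("red",red.sum(),rect(W[red]),W[red][:,2].mean()); q=W[red]
A=np.c_[2*q[:,:2],np.ones(len(q))]; s=np.linalg.lstsq(A,(q[:,:2]**2).sum(1),rcond=None)[0]; print("circ",s[:2])
kn=m&(W[...,2]>.13)&(W[...,2]<.165); print("knob",kn.sum(),rect(W[kn]),W[kn].mean(0))
m=roi(250,370,195,255)
for lo,hi in((.01,.022),(.025,.036),(.055,.065),(.085,.1)):
    q=W[m&(W[...,2]>lo)&(W[...,2]<hi)]; print(lo,len(q),rect(q) if len(q)>5 else 0)
big=cv2.resize(p[180:270,90:420],None,fx=2.4,fy=2.4,interpolation=cv2.INTER_CUBIC); cv2.imwrite("pics/crop1.png",big)
for nm,u,v in(("sq",190,178),("glue",257,162),("jar",315,166),("chuck",402,164)): print(nm,W[v,u])
E
```

```text
A 0.085 295 (array([448. , 313.4]), array([45.6, 56.3]), 86.2) [0.4471637  0.31138768 0.09872414]
A 0.112 41 (array([448.3, 312.2]), array([11. , 38.4]), 84.2) [0.44768344 0.31226404 0.11804895]
B 0.085 288 (array([546.7, 505.9]), array([57.3, 44.7]), 32.7) [0.54549753 0.50316733 0.0982313 ]
B 0.112 43 (array([547.2, 506.5]), array([43.4, 12. ]), 34.0) [0.54642065 0.50522097 0.11799502]
bench z -0.0006224220012571046 base dist px A
post (array([468.7, 107.6]), array([74.3, 20. ]), 3.1)
red 516 (array([ 487.5, -226.4]), array([118.3, 116. ]), 63.4) 0.09849877277955583
circ [ 0.48585562 -0.2252202 ]
knob 68 (array([ 437.6, -200.5]), array([21.7, 20.1]), 62.9) [ 0.43708049 -0.19957506  0.14521927]
0.01 2352 (array([470.8, -49.3]), array([126.1, 332. ]), 2.4)
0.025 441 (array([478.6, -36.5]), array([ 96.7, 297. ]), 3.6)
0.055 224 (array([469.9, -25.5]), array([ 69.5, 306.8]), 4.8)
0.085 411 (array([486.4, -45.1]), array([108.6, 312. ]), 0.4)
sq [ 0.64569907  0.31396794 -0.00134804]
glue [0.64886723 0.10621949 0.15002379]
jar [ 0.65171415 -0.05816771  0.07440231]
chuck [ 0.66421762 -0.32284941  0.01591462]
```

View pics/crop1.png

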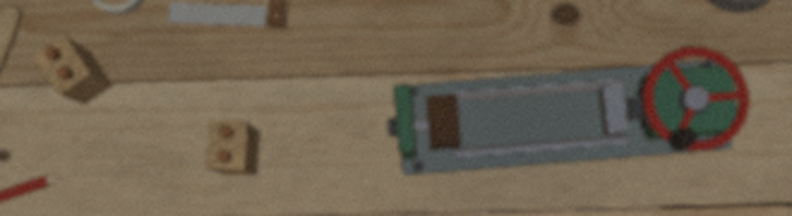

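A at (186,241) is 0.55 m from the base and B at (118,208) is 0.75 m, so A is the one meant. The crop confirms it: a pale block with two dowels on top, spaced along world x. In the crop the dark socketed piece is at (444,120), the jaw at (615,110) and the knob at (683,138). I'll tip A over towards +y with the shut fingers, then retake it from above.

```bash
python3 -m pendant '0 0 0 -0.14 0;0 0 0 -0.14 0;0 0 0 -0.14 0;0 0 0 -0.14 0;0 0 0 -0.14 0;0 0 0 -0.14 0;0 0 0 -0.14 0;0 0 0 -0.14 0;45 10 0 0 0;45 10 0 0 0;45 10 0 0 0;45 10 0 0 0;45 10 0 0 0;45 10 0 0 0;45 10 0 0 0;45 10 0 0 0;45 10 0 0 0;45 10 0 0 0;45 10 0 0 0;45 10 0 0 0'; python3 -m pendant '45 10 0 0 0;45 10 0 0 0;45 10 0 0 0;45 10 0 0 0;45 10 0 0 0;40 8 0 0 0;0 0 0 0 0;0 0 0 0 0'; python3 - <<'E'
from h import *
s=robot.observe(); print(s["position"],s["tcp_rot"])
E
```

```text
time: 2.1
position: [0.392, -0.0219, 0.2312]
tcp_rot: [3.141, 0.0, 1.568]
force: [1.6, 0.1, 0.2]
width: -0.0003
finger_force: 0.0
time: 2.9
position: [0.4504, 0.2416, 0.2305]
tcp_rot: [-3.14, 0.001, 1.57]
force: [0.3, -0.2, -1.0]
width: -0.0
finger_force: 0.0
[0.45039805 0.24158367 0.23048046] [-3.13994628e+00  1.04026566e-03  1.57011607e+00]
```

```bash
python3 -m pendant '0 0 36 0 0;0 0 36 0 0;0 0 36 0 0;0 0 36 0 0;15 -2 0 0 0;10 0 0 0 0;5 0 0 0 0;5 0 0 0 0;5 0 0 0 0;5 0 0 0 0;5 0 0 0 0;5 0 0 0 0;5 0 0 0 0;4 0 0 0 0;4 0 0 0 0;3 0 0 0 0;0 0 0 0 0'; python3 - <<'E'
from h import *
p,d=read_camera("side"); cv2.imwrite("pics/side1.png",cv2.resize(p[150:330,170:370],None,fx=3,fy=3))
W=cloud("side",d); 
E
```

```text
time: 4.6
position: [0.4491, 0.3125, 0.0872]
tcp_rot: [-3.141, -0.0, 1.568]
force: [0.2, 0.3, -0.1]
width: 0.0001
finger_force: 0.0
```

View pics/side1.png

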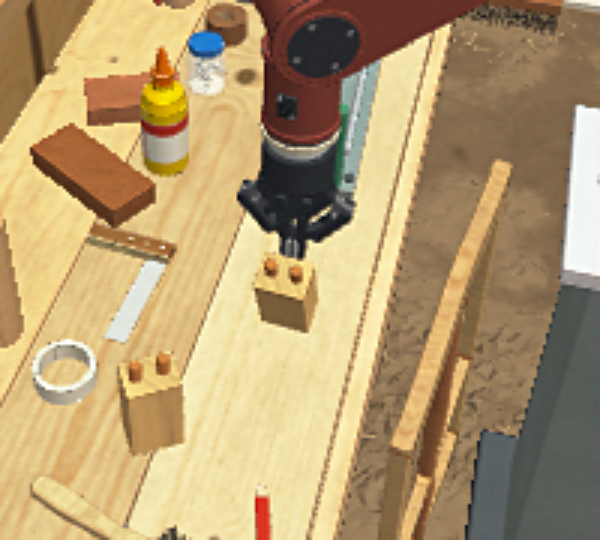

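The block at crop (287,290) is leaning away from the shut fingers with its dowels tilted, and it isn't over yet. I'll push a little further.

```bash
python3 -m pendant '4 0 0 0 0;4 0 0 0 0;4 0 0 0 0;4 0 0 0 0;4 0 0 0 0;0 0 0 0 0;0 0 0 0 0;0 0 0 0 0;-40 0 -10 0 0;-50 0 -50 0 1;-50 0 -50 0 1;-50 0 0 0 1;-50 0 0 0 1;0 0 0 0 1'; python3 - <<'E'
from h import *
p,d=read_camera("side"); cv2.imwrite("pics/side2.png",cv2.resize(p[150:330,170:370],None,fx=3,fy=3))
p,d=read_camera("top"); np.savez("top1.npz",p=p,d=d); W=cloud("top",d)
m=np.zeros(d.shape,bool); m[200:280,80:215]=1
q=W[m&(W[...,2]>.032)&(W[...,2]<.06)&(abs(W[...,0]-.45)<.06)&(abs(W[...,1]-.38)<.1)]; print(len(q),rect(q),q.mean(0))
E
```

```text
time: 6.05
position: [0.449, 0.1162, 0.1685]
tcp_rot: [3.141, 0.002, 1.562]
force: [-0.4, 0.2, 0.1]
width: 0.0722
finger_force: 0.0
693 (array([453.3, 393.4]), array([114.6,  55.8]), 86.3) [0.45232196 0.3865138  0.04280701]
```

View pics/side2.png

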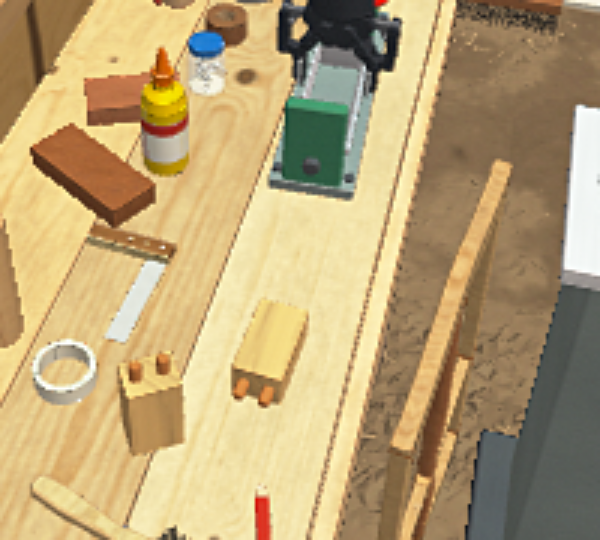

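The block now lies flat at crop (270,345) with its dowels, at (252,390), pointing to +y. Next I'll get its exact pose, and the press, dark piece and jaw from the first top image.

```bash
python3 - <<'E'
from h import *
f=np.load("top1.npz"); W=cloud("top",f["d"])
Q=W.reshape(-1,3); m=(abs(Q[:,0]-.453)<.06)&(abs(Q[:,1]-.385)<.1)
q=Q[m&(Q[:,2]>.038)&(Q[:,2]<.05)]; print("block top",len(q),rect(q),np.median(q[:,2]))
hsv=cv2.cvtColor(f["p"],cv2.COLOR_BGR2HSV)
f=np.load("top0.npz"); W=cloud("top",f["d"]); Q=W.reshape(-1,3)
psi=np.radians(3.0); R=np.array([[np.cos(psi),-np.sin(psi)],[np.sin(psi),np.cos(psi)]])
o=np.array([.4767,-.0472]); L=(Q[:,:2]-o)@R   # press frame
def ext(n,m):
    a=L[m]*1000; 
    print(n,m.sum(),np.percentile(a,[1,50,99],axis=0).round(1).tolist())
z=Q[:,2]; x,y=L.T
ext("post",(z>.13)&(z<.15)&(abs(x)<.06)&(y>.12)&(y<.18))
ext("socket",(z>.065)&(z<.085)&(abs(x)<.05)&(y>.05)&(y<.142))
ext("jaw",(z>.05)&(z<.072)&(abs(x)<.05)&(y>-.13)&(y<.06))
ext("bed",(z>.01)&(z<.024)&(abs(x)<.07)&(abs(y)<.3))
ext("railtop",(z>.027)&(z<.036)&(abs(x)<.06)&(y<.09)&(y>-.08))
for s in(-1,1): 
    k=(z>.027)&(z<.036)&(s*x>.025)&(s*x<.05)&(y<.09)&(y>-.08); pf=np.polyfit(y[k],x[k],1); print("rail",s,k.sum(),pf)
ext("knob",(z>.135)&(z<.16)&(abs(y+.18)<.08)&(abs(x)<.1))
print("axis",(np.array([.48586,-.2252])-o)@R)
E
```

```text
block top 633 (array([452.9, 386.8]), array([100.5,  55.8]), 86.3) 0.04335514651219881
post 209 [[-36.1, 145.0], [-0.3, 154.8], [36.7, 164.7]]
socket 8 [[-27.4, 95.4], [-27.3, 118.9], [-21.5, 128.5]]
jaw 247 [[-26.7, -129.3], [-1.1, -96.7], [28.1, -80.3]]
bed 2643 [[-53.9, -211.6], [-4.0, 1.5], [54.8, 153.5]]
railtop 257 [[-37.8, -77.9], [30.1, 7.9], [39.6, 88.4]]
rail -1 123 [-0.00097196 -0.0330346 ]
rail 1 134 [1.64453510e-05 3.42698435e-02]
knob 63 [[-57.1, -162.0], [-46.7, -150.2], [-37.0, -141.6]]
axis [-1.68353673e-04 -1.78235455e-01]
```

```bash
python3 -m pendant '45 0 0 0.06 1;45 0 0 0 1;45 0 0 0 1;45 0 0 0 1;45 0 0 0 1;45 0 0 0 1;0 0 30 0 1;0 0 0 0 1;0 0 0 0 1'; python3 - <<'E'
from h import *
s=robot.observe(); print(s["position"],s["tcp_rot"])
f=np.load("top0.npz"); p=f["p"]; W=cloud("top",f["d"]); psi=np.radians(3.0); R=np.array([[np.cos(psi),-np.sin(psi)],[np.sin(psi),np.cos(psi)]]); o=np.array([.4767,-.0472]); 
hsv=cv2.cvtColor(p,cv2.COLOR_BGR2HSV)
L=(W[...,:2]-o)@R
m=(abs(L[...,0])<.028)&(L[...,1]>.06)&(L[...,1]<.142)
print(np.histogram(W[m][:,2],bins=np.arange(0,.13,.01)))
k=np.zeros(m.shape,bool); k[215:245,262:290]=1
dk=k&(p.astype(int)[...,2]-p.astype(int)[...,0]>12)
print(dk.sum(),np.median(W[dk][:,2])); 
v,u=np.nonzero(dk); print(u.min(),u.max(),v.min(),v.max())
zt=np.median(W[dk][:,2]); q=L[dk&(abs(W[...,2]-zt)<.006)]; print(np.percentile(q*1000,[1,50,99],axis=0))
# colour profile along press y at z=.093 and .075
for zz in(.093,.075):
    P=np.array([[*(o+R@[0,yy]),zz] for yy in np.arange(.07,.15,.004)]); uv=proj("top",P)
    print(zz,[(round(70+4*i),p[int(round(b)),int(round(a))].tolist()) for i,(a,b) in enumerate(uv)])
E
```

```text
time: 7.05
position: [0.4612, 0.3912, 0.1367]
tcp_rot: [-3.139, 0.002, 1.51]
force: [0.8, -0.2, 0.3]
width: 0.0851
finger_force: 0.0
[0.46118925 0.39124335 0.1367371 ] [-3.13865864e+00  2.12862085e-03  1.50961085e+00]
(array([  2, 200,  65,   3,   4,  15,  21,   5,  41, 222,   0,   0]), array([0.  , 0.01, 0.02, 0.03, 0.04, 0.05, 0.06, 0.07, 0.08, 0.09, 0.1 ,
       0.11, 0.12]))
261 0.09256893330458085
262 281 215 241
[[-27.39555537  95.1414966 ]
 [ -0.83190507 111.97526342]
 [ 26.6909704  128.52330392]]
0.093 [(70, [82, 84, 78]), (74, [84, 84, 77]), (78, [89, 88, 83]), (82, [86, 84, 79]), (86, [87, 86, 80]), (90, [85, 84, 83]), (94, [64, 69, 71]), (98, [32, 44, 62]), (102, [36, 43, 60]), (106, [26, 37, 57]), (110, [36, 47, 61]), (114, [34, 44, 59]), (118, [31, 42, 59]), (122, [32, 44, 61]), (126, [43, 52, 64]), (130, [60, 66, 71]), (134, [90, 91, 91]), (138, [94, 92, 94]), (142, [86, 87, 88]), (146, [67, 73, 68])]
0.075 [(70, [86, 87, 81]), (74, [84, 84, 78]), (78, [85, 85, 79]), (82, [81, 85, 78]), (86, [84, 84, 78]), (90, [85, 84, 83]), (94, [64, 69, 71]), (98, [28, 44, 59]), (102, [39, 48, 64]), (106, [33, 42, 60]), (110, [29, 41, 56]), (114, [37, 47, 61]), (118, [35, 47, 62]), (122, [32, 44, 61]), (126, [43, 52, 64]), (130, [60, 66, 71]), (134, [106, 101, 101]), (138, [104, 98, 98]), (142, [99, 96, 97]), (146, [75, 77, 70])]
```

```bash
python3 -m pendant '-5 -8 30 0 1;0 0 40 0 1;0 0 30 0 1;0 0 20 0 1;0 0 0 0 1;0 0 0 0 0;0 0 0 0 0;0 0 0 0 0;0 0 0 0 0;0 0 0 0 0;0 0 0 0 0' 40; python3 -c "
from h import *
s=robot.observe(); print(s['position'],s['tcp_rot'],s['width'])"
```

```text
time: 8.15
position: [0.4561, 0.3874, 0.0207]
tcp_rot: [3.139, -0.002, 1.508]
force: [-1.3, -1.2, 7.2]
width: 0.0554
finger_force: 45.1
[0.45614744 0.38739945 0.02070795] [ 3.13867722e+00 -2.19653074e-03  1.50767476e+00] 0.055441684298804174
```

```bash
python3 -m pendant '0 0 -20 0 0;0 0 -40 0 0;0 0 -45 0 0;0 0 -45 -0.055 0;0 0 -40 -0.06 0;-40 0 0 0 0;-45 0 0 0 0;-45 0 0 0 0;-45 0 0 0 0;-45 0 0 0 0;-45 0 0 0 0;-45 0 0 0 0;-45 0 0 0 0;-45 0 0 0 0;-25 0 0 0 0;0 0 0 0 0;0 0 0 0 0'; python3 - <<'E'
from h import *
s=robot.observe(); print(s['position'],s['tcp_rot'],s['width'])
p,d=read_camera("side"); cv2.imwrite("pics/side3.png",cv2.resize(p[100:280,190:390],None,fx=3,fy=3))
E
```

```text
time: 9.85
position: [0.4766, -0.0383, 0.2083]
tcp_rot: [3.141, -0.0, 1.621]
force: [0.2, 1.2, -2.9]
width: 0.0554
finger_force: 44.0
[ 0.47660123 -0.03829022  0.20832748] [ 3.14112410e+00 -3.46350117e-04  1.62087245e+00] 0.055378753603511945
```

View pics/side3.png

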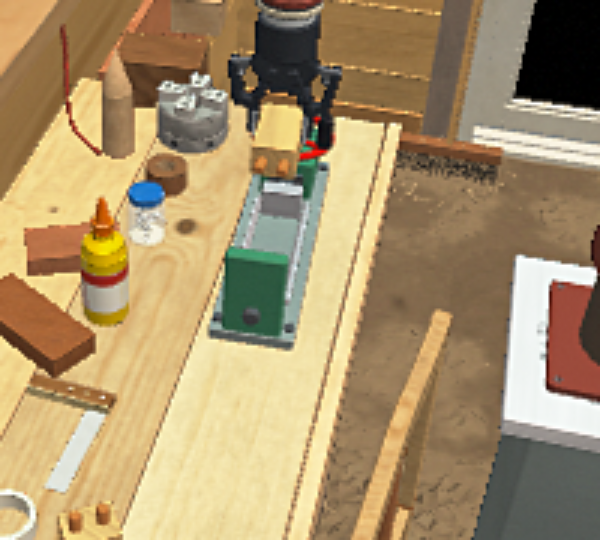

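The block is held level at crop (275,145) with its dowels towards the head end, so I'll lower it into the channel.

```bash
python3 -m pendant '0 0 40 0 0;0 0 40 0 0;0 0 40 0 0;0 0 25 0 0;0 0 10 0 0;0 0 6 0 0;0 0 4 0 0;0 0 0 0 0'; python3 -m pendant '0 0 3 0 0;0 0 1 0 0;0 0 0 0 0'
```

```text
time: 10.7
position: [0.4777, -0.0379, 0.044]
tcp_rot: [3.14, 0.001, 1.623]
force: [-0.0, 0.1, -2.7]
width: 0.0554
finger_force: 43.9
time: 11.0
position: [0.477, -0.0381, 0.0394]
tcp_rot: [3.141, 0.0, 1.623]
force: [-0.1, -0.1, -4.5]
width: 0.055
finger_force: 44.0
```

```bash
python3 -m pendant '0 0 0.7 0 0;0 0 0 0 0.5;0 0 0 0 1;0 0 0 0 1;0 0 0 0 1;0 0 0 0 1;0 0 -15 0 1;0 0 -40 0 1;0 0 -45 0 1;0 0 -45 0 1;-40 0 -40 0 1;-45 0 0 0 1;0 0 0 0 1'; python3 - <<'E'
from h import *
s=robot.observe(); print(s['position'],s['tcp_rot'],s['width'])
p,d=read_camera("side"); cv2.imwrite("pics/side4.png",cv2.resize(p[100:280,190:390],None,fx=3,fy=3))
p,d=read_camera("top"); np.savez("top2.npz",p=p,d=d); Q=cloud("top",d).reshape(-1,3)
psi=np.radians(3.0); R=np.array([[np.cos(psi),-np.sin(psi)],[np.sin(psi),np.cos(psi)]]); o=np.array([.4767,-.0472]); L=(Q[:,:2]-o)@R
k=(abs(L[:,0])<.045)&(L[:,1]>-.06)&(L[:,1]<.09)&(Q[:,2]>.05)&(Q[:,2]<.07); print(k.sum(),rect(L[k]) if k.sum()>5 else 0,np.median(Q[k,2]))
E
```

```text
time: 12.3
position: [0.482, -0.1227, 0.2208]
tcp_rot: [3.138, 0.004, 1.619]
force: [0.2, 0.5, -1.2]
width: 0.0857
finger_force: 0.0
[ 0.48197764 -0.12269064  0.22075479] [3.13801277 0.00381488 1.61892657] 0.08570165414414305
703 (array([ 0.9, 17.1]), array([117.9,  56.3]), 89.8) 0.06152634050366803
```

View pics/side4.png

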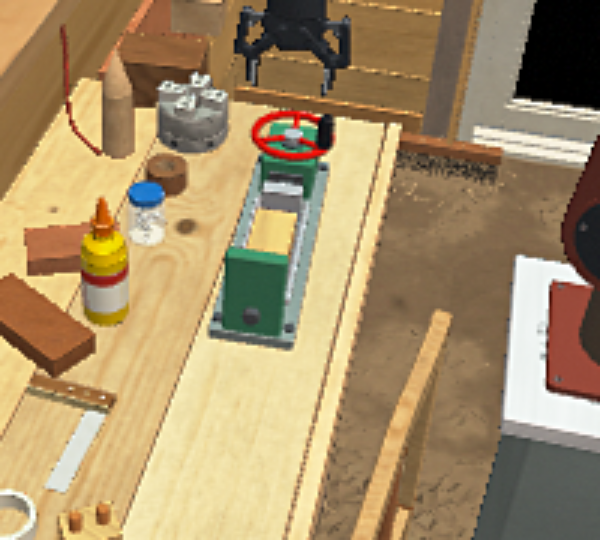

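The block lies square in the channel with its top at z 62 mm and the shoulder about 36 mm short of the dark piece. Next is the knob, at crop (326,132). I'll go above it and descend with the fingers half open.

```bash
python3 -m pendant '0 0 0 0.05 0.5;-39 -22 0 0 0.5;-39 -22 0 0 0.5;0 0 20 0 0.5;0 0 0 0 0.5;0 0 0 0 0.5' 30; python3 - <<'E'
from h import *
from scipy.spatial.transform import Rotation as Ro
s=robot.observe(); print(s['position'],s['tcp_rot'],s['width'])
p,d=read_camera("wrist"); c=get_calibration("wrist"); K=c["K"]; H=c["hand_eye"]
v,u=np.mgrid[:384,:512]; x=(u-K[0,2])/K[0,0]; y=(v-K[1,2])/K[1,1]; r=np.hypot(x,y)+1e-9
P=np.stack([x/r*np.tan(r)*d,y/r*np.tan(r)*d,d],-1)@H[:3,:3].T+H[:3,3]
W=P@Ro.from_euler("xyz",s["tcp_rot"]).as_matrix().T+s["position"]
m=(d>0)&(W[...,2]>.140)&(W[...,2]<.156)&(np.hypot(W[...,0]-.4375,W[...,1]+.2)<.025); print("knob",m.sum(),rect(W[m]) if m.sum()>4 else 0, W[m].mean(0))
hsv=cv2.cvtColor(p,cv2.COLOR_BGR2HSV)
g=(d>0)&((hsv[...,0]<8)|(hsv[...,0]>172))&(hsv[...,1]>120)&(W[...,2]>.085)&(W[...,2]<.108)&(np.hypot(W[...,0]-.486,W[...,1]+.225)>.045)&(np.hypot(W[...,0]-.486,W[...,1]+.225)<.065)
q=W[g]; A=np.c_[2*q[:,:2],np.ones(len(q))]; b=np.linalg.lstsq(A,(q[:,:2]**2).sum(1),rcond=None)[0]; print("axis",g.sum(),b[:2],np.sqrt(b[2]+b[0]**2+b[1]**2),np.median(q[:,2]))
cv2.imwrite("pics/w1.png",p)
E
```

```text
time: 13.0
position: [0.4367, -0.1948, 0.1978]
tcp_rot: [-3.14, -0.002, 1.574]
force: [-0.4, -0.2, 0.8]
width: 0.0425
finger_force: 0.0
[ 0.43669691 -0.19480156  0.19783669] [-3.13968775e+00 -1.91652588e-03  1.57382219e+00] 0.04254920437535874
knob 759 (array([ 438.5, -197. ]), array([22.7, 20.7]), 2.7) [ 0.43866102 -0.19626435  0.14554404]
axis 3462 [ 0.48658947 -0.22194251] 0.053871642313097774 0.09784256446043799
```

View pics/w1.png

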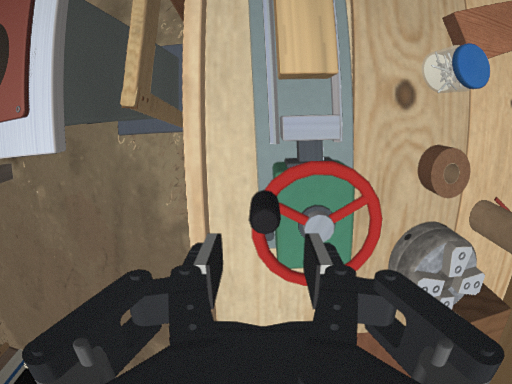

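The wrist image shows the knob at (265,212), the hub at (318,225) and the jaw at (311,127), with the block end clear ahead of it. The cameras agree on the knob-to-axis vector, (48.5, -25) mm. I'll descend and grip.

```bash
python3 -m pendant '-4 1.5 0 0 0.5;0 0 35 0 0.5;0 0 35 0 0.5;0 0 20 0 0.5;0 0 0 0 0.5;0 0 0 0 0;0 0 0 0 0;0 0 0 0 0;0 0 0 0 0;0 0 0 0 0' 30; python3 - <<'E'
from h import *
s=robot.observe(); print(s['position'],s['tcp_rot'],s['width'])
a0=np.radians(152.6)
c=lambda k:55*np.array([np.cos(a0-k),np.sin(a0-k)])
for N,n in((18,19),):
  st=2*np.pi/N
  for i in range(n): 
    e=c((i+1)*st)-c(i*st); print(i,np.round([e[1],e[0]],1))
E
```

```text
time: 14.05
position: [0.439, -0.2004, 0.11]
tcp_rot: [3.141, 0.0, 1.573]
force: [-4.5, 3.5, 6.4]
width: 0.0224
finger_force: 31.0
[ 0.43904044 -0.20038669  0.1099953 ] [3.14060566e+00 3.76469665e-04 1.57292903e+00] 0.022369997142258288
0 [15.2 11.6]
1 [10.3 16.1]
2 [ 4.2 18.6]
3 [-2.5 18.9]
4 [-8.8 17. ]
5 [-14.1  12.9]
6 [-17.6   7.3]
7 [-19.1   0.9]
8 [-18.2  -5.7]
9 [-15.2 -11.6]
10 [-10.3 -16.1]
11 [ -4.2 -18.6]
12 [  2.5 -18.9]
13 [  8.8 -17. ]
14 [ 14.1 -12.9]
15 [17.6 -7.3]
16 [19.1 -0.9]
17 [18.2  5.7]
18 [15.2 11.6]
```

```bash
python3 -m pendant '15.2 11.6 0 0 0;10.3 16.1 0 0 0;4.2 18.6 0 0 0;0 0 0 0 0'; python3 -m pendant '-2.5 18.9 0 0 0;-8.8 17 0 0 0;-14.1 12.9 0 0 0;0 0 0 0 0'
```

```text
time: 14.45
position: [0.488, -0.1726, 0.1101]
tcp_rot: [3.136, 0.005, 1.574]
force: [0.8, -5.8, -0.9]
width: 0.0223
finger_force: 33.1
time: 14.85
position: [0.5343, -0.1998, 0.1101]
tcp_rot: [-3.142, 0.005, 1.572]
force: [-7.7, -5.3, 5.8]
width: 0.0225
finger_force: 33.9
```

```bash
python3 -m pendant '-17.6 7.3 0 0 0;-19.1 0.9 0 0 0;-18.2 -5.7 0 0 0;-15.2 -11.6 0 0 0;-10.3 -16.1 0 0 0;-4.2 -18.6 0 0 0;0 0 0 0 0'; python3 -m pendant '2.5 -18.9 0 0 0;8.8 -17 0 0 0;14.1 -12.9 0 0 0;17.6 -7.3 0 0 0;19.1 -0.9 0 0 0;18.2 5.7 0 0 0;0 0 0 0 0'; python3 - <<'E'
from h import *
s=robot.observe(); print(s['position'],s['width'])
p,d=read_camera("top"); Q=cloud("top",d).reshape(-1,3)
psi=np.radians(3.0); R=np.array([[np.cos(psi),-np.sin(psi)],[np.sin(psi),np.cos(psi)]]); o=np.array([.4767,-.0472]); L=(Q[:,:2]-o)@R
for z0,z1,nm in((.055,.068,"all62"),):
    k=(abs(L[:,0])<.02)&(L[:,1]>-.11)&(L[:,1]<.09)&(Q[:,2]>z0)&(Q[:,2]<z1); print(np.histogram(L[k,1],bins=np.arange(-.11,.091,.01)))
E
```

```text
time: 15.55
position: [0.4897, -0.2826, 0.1101]
tcp_rot: [3.14, 0.003, 1.571]
force: [-1.5, -4.2, 1.9]
width: 0.0223
finger_force: 33.3
time: 16.25
position: [0.4398, -0.1991, 0.11]
tcp_rot: [3.139, 0.0, 1.574]
force: [-4.0, 3.5, 8.3]
width: 0.0225
finger_force: 34.2
[ 0.43981721 -0.19911509  0.1100426 ] 0.022479809273824414
(array([ 3,  5,  3,  3, 18, 49, 46, 50, 44, 52, 49, 47, 47, 50, 50, 49, 48,
        0,  0,  0]), array([-1.10000000e-01, -1.00000000e-01, -9.00000000e-02, -8.00000000e-02,
       -7.00000000e-02, -6.00000000e-02, -5.00000000e-02, -4.00000000e-02,
       -3.00000000e-02, -2.00000000e-02, -1.00000000e-02, -5.55111512e-17,
        1.00000000e-02,  2.00000000e-02,  3.00000000e-02,  4.00000000e-02,
        5.00000000e-02,  6.00000000e-02,  7.00000000e-02,  8.00000000e-02,
        9.00000000e-02]))
```

One turn in, the jaw has just met the block, with about 34 mm (0.85 turn) to go. I'll go on and check the force.

```bash
python3 -m pendant '15.2 11.6 0 0 0;10.3 16.1 0 0 0;4.2 18.6 0 0 0;-2.5 18.9 0 0 0;-8.8 17 0 0 0;-14.1 12.9 0 0 0;0 0 0 0 0'; python3 -m pendant '-17.6 7.3 0 0 0;-19.1 0.9 0 0 0;-18.2 -5.7 0 0 0;0 0 0 0 0'; python3 -m pendant '-15.2 -11.6 0 0 0;-10.3 -16.1 0 0 0;-4.2 -18.6 0 0 0;0 0 0 0 0'
```

```text
time: 17.0
position: [0.5345, -0.2001, 0.11]
tcp_rot: [-3.141, 0.005, 1.573]
force: [-9.0, -6.3, 9.0]
width: 0.0224
finger_force: 34.4
time: 17.4
position: [0.5356, -0.2531, 0.11]
tcp_rot: [-3.14, 0.001, 1.572]
force: [-6.7, 2.7, 11.0]
width: 0.0226
finger_force: 34.4
time: 17.8
position: [0.4899, -0.2826, 0.1101]
tcp_rot: [3.14, 0.003, 1.572]
force: [-0.6, -1.1, 4.5]
width: 0.0223
finger_force: 33.7
```

```bash
python3 -m pendant '0.4 -9.6 0 0 0;2.1 -9.4 0 0 0;0 0 0 0 0'; python3 -m pendant '3.7 -8.9 0 0 0;0 0 0 0 0';python3 -m pendant '5.1 -8.1 0 0 0;0 0 0 0 0'
```

```text
time: 18.1
position: [0.4712, -0.2803, 0.1101]
tcp_rot: [3.14, 0.004, 1.573]
force: [-4.6, -5.8, 4.9]
width: 0.0222
finger_force: 33.8
time: 18.3
position: [0.4621, -0.2767, 0.1101]
tcp_rot: [3.141, 0.005, 1.573]
force: [-5.2, -6.1, 6.6]
width: 0.0224
finger_force: 34.0
time: 18.5
position: [0.4537, -0.2715, 0.1101]
tcp_rot: [3.141, 0.004, 1.573]
force: [-5.8, -5.5, 6.6]
width: 0.0227
finger_force: 34.1
```

```bash
python3 -m pendant '3.1 -3.7 0 0 0;0 0 0 0 0'; python3 -m pendant '3.4 -3.4 0 0 0;0 0 0 0 0';python3 -m pendant '3.7 -3.1 0 0 0;0 0 0 0 0'; python3 -m pendant '3.9 -2.8 0 0 0;0 0 0 0 0'
```

```text
time: 18.7
position: [0.4502, -0.2686, 0.1101]
tcp_rot: [3.141, 0.005, 1.573]
force: [-7.5, -6.4, 5.8]
width: 0.0222
finger_force: 34.1
time: 18.9
position: [0.4467, -0.2652, 0.1101]
tcp_rot: [-3.141, 0.005, 1.573]
force: [-7.4, -5.6, 8.2]
width: 0.0223
finger_force: 34.1
time: 19.1
position: [0.4434, -0.2614, 0.11]
tcp_rot: [-3.141, 0.004, 1.573]
force: [-8.2, -6.2, 8.0]
width: 0.0223
finger_force: 34.2
time: 19.3
position: [0.4405, -0.2573, 0.11]
tcp_rot: [-3.141, 0.004, 1.574]
force: [-8.7, -5.9, 8.7]
width: 0.0222
finger_force: 34.3
```

```bash
python3 -m pendant '4.2 -2.4 0 0 0;0 0 0 0 0'; python3 -m pendant '4.3 -2 0 0 0;0 0 0 0 0';python3 -m pendant '4.5 -1.6 0 0 0;0 0 0 0 0'
```

```text
time: 19.5
position: [0.4387, -0.2541, 0.1101]
tcp_rot: [3.141, 0.006, 1.574]
force: [-4.8, -8.5, 5.2]
width: 0.0224
finger_force: 33.8
time: 19.7
position: [0.4379, -0.2527, 0.1102]
tcp_rot: [3.137, 0.012, 1.573]
force: [0.5, -20.5, -5.4]
width: 0.0226
finger_force: 32.8
time: 19.9
position: [0.4373, -0.2512, 0.1104]
tcp_rot: [3.135, 0.018, 1.573]
force: [5.0, -33.7, -14.4]
width: 0.0221
finger_force: 31.9
```

The wheel is up against the stop: about 31 N tangential at the knob, so roughly 230 N on the joint by the 8 N per N rule. Now I'll back it off a quarter turn.

```bash
python3 -m pendant '-8.9 3.7 0 0 0;-8.1 5.2 0 0 0;-7.1 6.5 0 0 0;-5.8 7.6 0 0 0;-4.4 8.5 0 0 0;-2.9 9.2 0 0 0;-1.2 9.5 0 0 0;0.4 9.6 0 0 0;2.1 9.4 0 0 0;3.7 8.9 0 0 0;0 0 0 0 0;0 0 0 0 0.5;0 0 0 0 0.5;0 0 0 0 0.5'; python3 -m pendant '0 0 -10 0 0.5;0 0 -30 0 0.5;0 0 -40 0 0.5;0 0 -40 0 0.5;-45 0 -20 0 0.5;-45 0 0 0 0.5;-45 0 0 0 0.5;-45 0 0 0 0.5;0 0 0 0 0.5;0 0 0 0 0.5'; python3 - <<'E'
from h import *
s=robot.observe(); print(s['position'],s['width'],s['force'])
p,d=read_camera("side"); cv2.imwrite("pics/side5.png",cv2.resize(p[100:280,190:390],None,fx=3,fy=3))
p,d=read_camera("top"); np.savez("top3.npz",p=p,d=d); Q=cloud("top",d).reshape(-1,3)
psi=np.radians(3.0); R=np.array([[np.cos(psi),-np.sin(psi)],[np.sin(psi),np.cos(psi)]]); o=np.array([.4767,-.0472]); L=(Q[:,:2]-o)@R
k=(abs(L[:,0])<.02)&(L[:,1]>-.11)&(L[:,1]<.1)&(Q[:,2]>.055)&(Q[:,2]<.068); print(np.histogram(L[k,1],bins=np.arange(-.05,.106,.005)))
k&=(L[:,1]>-.007+.002); print(rect(L[k]))
kn=(Q[:,2]>.135)&(Q[:,2]<.16)&(np.hypot(Q[:,0]-.487,Q[:,1]+.226)<.08); print("knob",Q[kn].mean(0),kn.sum())
crop=cv2.resize(p[185:265,240:420],None,fx=4,fy=4,interpolation=cv2.INTER_CUBIC); cv2.imwrite("pics/top3.png",crop)
E
```

```text
time: 21.3
position: [0.5129, -0.2741, 0.1082]
tcp_rot: [-3.141, -0.0, 1.573]
force: [0.6, 0.2, 0.0]
width: 0.0427
finger_force: 0.0
time: 22.3
position: [0.5128, -0.4549, 0.2483]
tcp_rot: [-3.141, -0.001, 1.571]
force: [-0.5, 0.4, -0.3]
width: 0.0427
finger_force: 0.0
[ 0.51284608 -0.45493139  0.24828843] 0.04273858773210044 [-0.50258702  0.35049994 -0.31823566]
(array([ 3,  5, 20, 25, 27, 23, 16,  0, 11, 22, 27, 26, 24, 26, 22, 25, 24,
       24, 24, 24, 27, 26, 22, 26, 26, 26, 22, 24, 10,  0,  0]), array([-5.00000000e-02, -4.50000000e-02, -4.00000000e-02, -3.50000000e-02,
       -3.00000000e-02, -2.50000000e-02, -2.00000000e-02, -1.50000000e-02,
       -1.00000000e-02, -5.00000000e-03, -2.77555756e-17,  5.00000000e-03,
        1.00000000e-02,  1.50000000e-02,  2.00000000e-02,  2.50000000e-02,
        3.00000000e-02,  3.50000000e-02,  4.00000000e-02,  4.50000000e-02,
        5.00000000e-02,  5.50000000e-02,  6.00000000e-02,  6.50000000e-02,
        7.00000000e-02,  7.50000000e-02,  8.00000000e-02,  8.50000000e-02,
        9.00000000e-02,  9.50000000e-02,  1.00000000e-01,  1.05000000e-01]))
(array([ 0. , 43.4]), array([96.8, 39.8]), 89.8)
knob [ 0.51463027 -0.27224293  0.14520224] 64
```

View pics/top3.png

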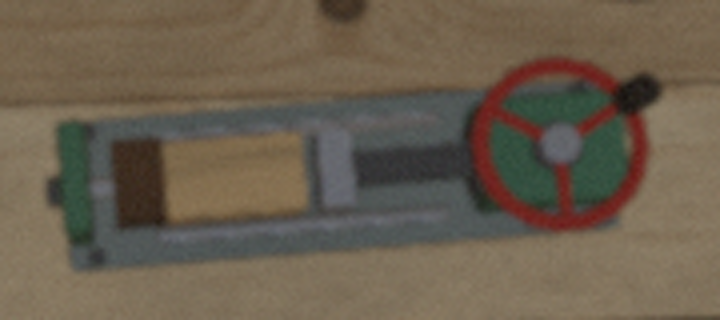

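The pale block sits flush against the dark piece at (163,180) with no gap. The jaw at (337,167) is about 9 mm clear of it, and the knob at (637,92) is about 90° back from the stop. The hand is clear, so I'll hand in.

```bash
python3 -c "
from rig import robot
print(robot.sign_off())"
```

```text
the job is handed in; nothing more can be done
None
```

The joint is pressed home, the wheel is backed off a quarter turn leaving the jaw about 9 mm clear, and I handed the job in after about 22 s of the 72 s; no verdict was returned.

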